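Lubricate the cam and hold the valve block at full lift

ROBOT

A 6-joint arm with a two-finger parallel gripper is mounted at the origin on the work surface. World frame = base frame: x ahead of the robot, y to its left, z up, the work surface at z = 0. Lengths are in m, angles in rad, forces in N, time in s.
With the tool pointing down it reaches from about 0.425 to 0.95 m from the base axis. Payload 3.5 kg.
Tool frame: the origin (TCP) lies midway between the tips of the shut fingers; the grasp point (between the pads) lies 19 mm behind it; z points along the fingers, y is the line along which they close (so a half turn about z gives the same grasp; the last joint's range is limited). The gripper opens to 85 mm and grips with 20 to 120 N. Pads are 22 mm wide; open, the fingers measure 114 mm over their backs; the gripper's body (76 mm by 85 mm) begins 54 mm behind the grasp point. The pads swing forward as they close: fully open they stand 13 mm farther back than shut.
Start: joints at [-1.37, 0.286, 1.577, -0, 1.279, -0.15], TCP at [0.232, -0.634, 0.231] pointing down, gripper open.
Joint ranges: [-2.77, 2.77], [-0.9, 2.22], [0.21, 2.48], [-1.53, 4.67], [0.24, 2.81], [-2.84, 2.84]. Speed limits (rad/s): [2.79, 2.79, 3.14, 3.14, 3.14, 3.14].

INTERFACE

Orientations are given as a unit quaternion [x, y, z, w].
In Python, from plant import * gives the robot as it stands.
- The arm moves only by the tool move_arm, never from a script. Its argument "moves" is a list of rows, each a list of 3 entries, a list of its own where there are three numbers: the opening, from 0 (shut) to 1 (fully open), then the shift along the tool's x, y, z in m, then the turn, a rotation vector about the tool's x, y, z in rad. A call has exactly 10 rows; each row shifts and turns the commanded pose from where the row before left it, along the tool's axes as they then stand; what a row does not reach is not made up. A row lasts 1/12 s, in which the tool goes at most 41.7 mm and 7.16 degrees, less where a joint would pass 70% of its speed; a pose out of reach is approached as far as the arm can. A call is refused whole if a number of a shift passes 0.0417 or a number of a turn 0.125, either way. A call with a gripper value outside its range is refused whole. The fingers move at their own pace and stop on an object; "grip_force" is the grip in N (left out, the last holds). Time passes only in rows, so rows that do not move let the fingers close, or fill a call up. It gives the time, the measured TCP pose, the force, the opening and the grip force at its end, in the units of the state.
- get_state(): the state, without advancing time (a new reading comes with each control period).
- read_camera(name): name is "scene" or "top" or "wrist"; returns the picture (480x640x3 uint8, red, green, blue); there is no depth.
- camera_params(name): a dict with "fx", "fy", "cx", "cy" (pixels), "rvec" (rotation vector, rad) and "tvec" (3), from world to camera coordinates, as OpenCV has them; the wrist camera has in their place "tool_from_camera" (4x4, takes a point from camera to tool coordinates, whose origin is the TCP and whose axes are the flange's). Camera axes: x right, y down, z forward; pixel columns grow to the right and rows downward; lengths in m; the calibration is good to about 2 mm. A picture is of the moment at which its call begins: read the wrist's pose just before it. camera_params takes no time and is no camera call.
- sign_off(): hands the job in; it is judged then, once.
The state is a dict: "time": time; "qpos": joint angles; "dq": joint speeds; "joint_efforts": joint torques, N m; "eef_pos": TCP position; "tcp_rot": TCP orientation; "contact_force": force on the tool from outside, world axes, zero at the start; "wrist_torque": the same for the moment, N m; "opening": opening from 0.0 (shut) to 1.0 (fully open); "finger_force": force on a finger pad.
Only numpy, scipy, OpenCV 4.12 (cv2) and the standard library are available. Lean on these libraries where they do the work, as an engineer would, in place of code of your own. Each camera call takes 0.05 s, during which the arm holds its last target. There are 200 camera calls.

TASK

Give the cam of the lifting fixture a shot of lubricant: press the white nozzle cap of the spray can fully down and let it spring back up. Then turn the fixture's cam lever up to its highest lift point, where the lever stands straight up, and keep holding it there: the lever is sprung and falls back if let go, so finish while still holding it, steady, with the fingers. Do not touch the valve block that the cam lifts, and leave the other things on the bench where they are.

Things in the scene. Friction and masses are not known exactly. Their poses are not given: they have to be found in the camera images.
- fixture: Fixed cam lift fixture. Grey base plate 150 x 130 x 14 mm, origin under its centre. Two cheeks (tops at 92 mm) carry a shaft along y, 75 mm above the origin, with an eccentric cam 52 mm across that lifts a pad; four corner posts (x +-40, y +-30, tops at 132 mm) guide the block on the pad. The lever (12 mm bar) is on the shaft's end, in the plane y = -70 mm.
- lever (a joint): Angle of cam and lever about the fixture's +y, rad. 0: at rest on its stop, lever leaning 1.25 rad from vertical towards the fixture's -x; grows as it is raised towards +x. Highest lift at 1.25, lever straight up; beyond it the lift falls, stop at 1.9. A spring always drives it back to 0: 0.2 to 0.3 N m at rest, 0.6 N m at the top (5 N at the grip).
- lever_grip (a point): Centre of the lever's grip: a black round sleeve, 20 mm thick, 64 mm long (32 mm either way), that sticks out sideways from the lever's end along the fixture's -y, parallel to the cam axis and 115 mm from it, and turns freely about itself. In the fixture's frame it is at (-109, -112, 111) mm at rest, (0, -112, 190) mm at highest lift. Nothing within 40 mm before or behind it.
- block: Loose dark steel valve block 64 x 44 x 40 mm, about 0.55 kg, lying on the lift pad between the four corner posts; origin at the centre of its underside, which is 114 mm above the fixture's origin at rest and 124 mm at full lift. Leave it untouched.
- can: Spray can, 58 mm in diameter, fixed upright in a holder on a 90 mm square steel plate, on the fixture's +y side; origin under the plate's centre. Its shoulder tapers to 172 mm, with the cap above. A thin steel post stands beside it on its +x side, up to 129 mm.
- nozzle_top (a point): Centre of the flat top of the white sprung nozzle cap of the can, on the can's axis, 200 mm above the bench when up. The cap is 26 mm in diameter; a thin straw points from it along the can's -y, roughly at the cam. Press it straight down.
- nozzle (a joint): How far the cap is pressed, m: 0 up, 0.007 fully down at its stop. The spring takes about 2 N to start and 5 N to reach the stop, and returns the cap.
- mug: White mug, 76 mm in diameter, 90 mm high, standing on the bench; origin under its centre. Leave it.
- tape: Roll of grey tape lying flat, 104 mm in diameter, 45 mm high; origin under its centre. Leave it.
- wood: Piece of wood 120 x 55 x 22 mm lying flat; origin under its centre. Leave it.
- carton: Open cardboard tray 110 x 140 x 60 mm; origin under its centre. Leave it.

How it is judged:
On the way, in this order (a step that is already met when the one before it is completed fails the run):
1. the nozzle cap is pressed down (at least 5 mm of its 7 mm) while the lever is still down (value of joint nozzle above 0.005 m and value of joint lever below 0.3 rad), for 0.05 s.
2. the cap has been let up again (value of joint nozzle below 0.0015 m), for 0.05 s.
3. the lever stands at the highest lift point, held by the fingers (value of joint lever between 1.07 and 1.43 rad and contact force between the fingers and lever above 0.5 N), for 0.3 s.
At the end, for the whole second after the job is handed in: The lever is within 0.18 rad (10 degrees) of straight up, still (under 0.1 rad/s), with the fingers pressing on it with more than 0.5 N; the block lies level on the pad, raised by at least 8.8 mm and touched by no part of the robot; the nozzle cap is up (all of step 3 and velocity of joint lever between -0.1 and 0.1 rad/s and z of block in the frame of fixture between 0.1225 and 0.1265 m and angle between block's own z axis and vertical below 0.08 rad and contact force between each of the arm, the fingers and block below 0.5 N and value of joint nozzle below 0.0015 m); the arm keeps its last pose, push and grip.
It fails at once if the robot touches the valve block (contact force between any of the arm, the fingers and block above 1 N).
It fails at once if a bystander is moved by more than 30 mm (distance of any of mug, tape, wood, carton from where it was at the start of the episode above 0.03 m).
It also fails if it takes over 42 s, if anything falls off the work surface, if the arm or the gripper's body presses on something with over 40 N, if the wrist force passes 120 N, or if a joint passes its speed limit or range.

## Working session

There is one attempt and no reset: what is moved stays moved. The work goes in short steps, Python scripts to look and compute and a tool call to move; the robot and the scene stay as the last step left them, time stands still between calls to the robot, and variables do not carry over. Pictures are saved under pics/ and viewed, at most 10 in all, crops included, and the job is handed in when it is done.

Besides the shell and the picture viewer there is one more tool, called after ">>>" by a JSON object that holds its "api" and its "payload". move_arm: Moves the arm, as the interface text tells. Its arguments: {"type":"object","properties":{"moves":{"type":"array"},"grip_force":{"type":"number"}},"required":["moves"]}

```bash
mkdir -p pics
cat > h.py <<'E'
from plant import *
import numpy as np, cv2
from scipy.spatial.transform import Rotation as R
def save(n,f):
    im=read_camera(n); cv2.imwrite(f'pics/{f}.png',im[:,:,::-1]); np.save(f'pics/{f}.npy',im); return im
def ray(n,u,v,):
    p=camera_params(n); Rm=R.from_rotvec(p['rvec']).as_matrix(); t=np.array(p['tvec'])
    d=Rm.T@np.array([(u-p['cx'])/p['fx'],(v-p['cy'])/p['fy'],1]); return -Rm.T@t,d
def onz(n,u,v,z):
    c,d=ray(n,u,v); return c+d*(z-c[2])/d[2]
def proj(n,P):
    p=camera_params(n); q=R.from_rotvec(p['rvec']).as_matrix()@np.array(P)+np.array(p['tvec']); return q[0]/q[2]*p['fx']+p['cx'],q[1]/q[2]*p['fy']+p['cy']
def meet(a,b):
    (c1,d1),(c2,d2)=ray(*a),ray(*b); A=np.stack([d1,-d2],1); s=np.linalg.lstsq(A,c2-c1,rcond=None)[0]
    p,q=c1+d1*s[0],c2+d2*s[1]; return (p+q)/2,np.linalg.norm(p-q)
E
python3 - <<'E'
from h import *
save('top','top'); save('scene','scene')
for n in('top','scene'): print(ray(n,320,240))
s=get_state(); print(s)
E
```

```text
(array([ 0.34223172, -0.01683189,  1.60255203]), array([ 0.12638002,  0.00301602, -0.99206362]))
(array([ 1.07212604, -0.31929159,  1.18957379]), array([-0.43549536,  0.25483488, -0.86341807]))
{'time': 0.1, 'qpos': array([-1.36998103e+00,  2.87127741e-01,  1.57802999e+00, -1.47855678e-05,
        1.27861630e+00, -1.49997890e-01]), 'dq': array([-0.00169921, -0.00256945, -0.00289033,  0.00056933,  0.00031898,
        0.00087753]), 'joint_efforts': array([ 7.55901638e-04, -4.07296765e+01, -2.93700385e+01, -1.66098339e-04,
        3.42748310e-03,  2.40624800e-07]), 'eef_pos': array([ 0.23187674, -0.63328626,  0.23005205]), 'tcp_rot': array([ 9.84654708e-01,  1.74510508e-01, -3.47848397e-05, -1.09015615e-03]), 'contact_force': array([-0.49992163, -0.3486997 ,  0.78844658]), 'wrist_torque': array([-0.02703038, -0.02059196, -0.03186917]), 'finger_force': 0.0, 'opening': 0.9997629140144396}
```

View pics/top.png

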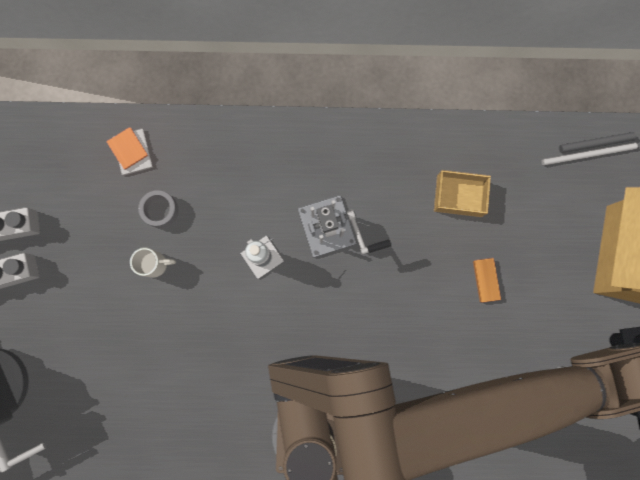

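View pics/scene.png

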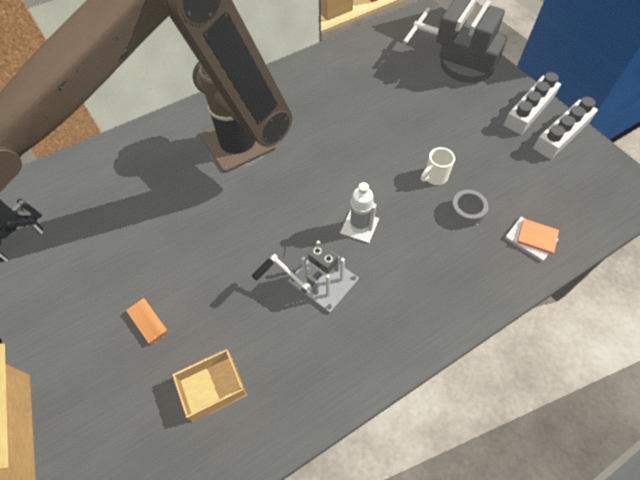

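Top view: the fixture is at about (327,227), the can at (257,250) and the black grip at (378,246). In the scene view the cap is at (363,187) and the grip at (264,267). I'll enlarge both for exact pixels.

Run:
```python
import cv2,numpy as np
a=cv2.imread('pics/top.png')[180:285,235:400]; b=cv2.imread('pics/scene.png')[170:320,240:400]
a=cv2.resize(a,None,fx=4.8,fy=4.8,interpolation=cv2.INTER_CUBIC)[:, :]
b=cv2.resize(b,None,fx=3.75,fy=3.75,interpolation=cv2.INTER_CUBIC)
cv2.imwrite('pics/a.png',a);cv2.imwrite('pics/b.png',b);print(a.shape,b.shape)
```

```text
(504, 792, 3) (562, 600, 3)
```

View pics/a.png

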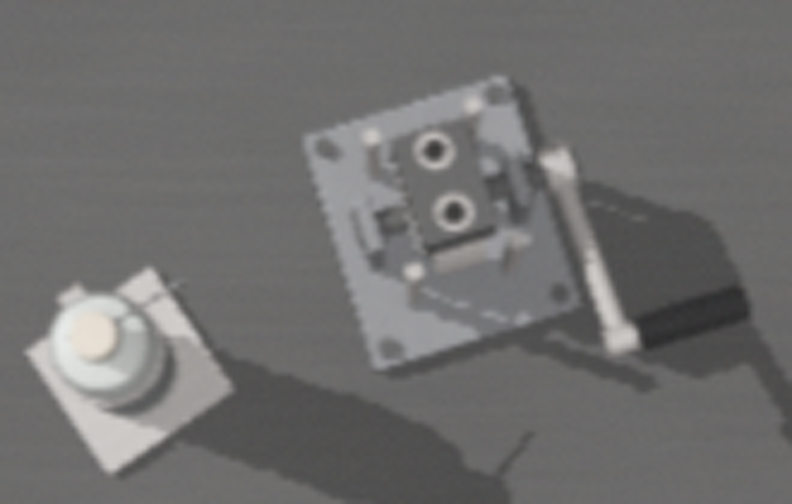

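View pics/b.png

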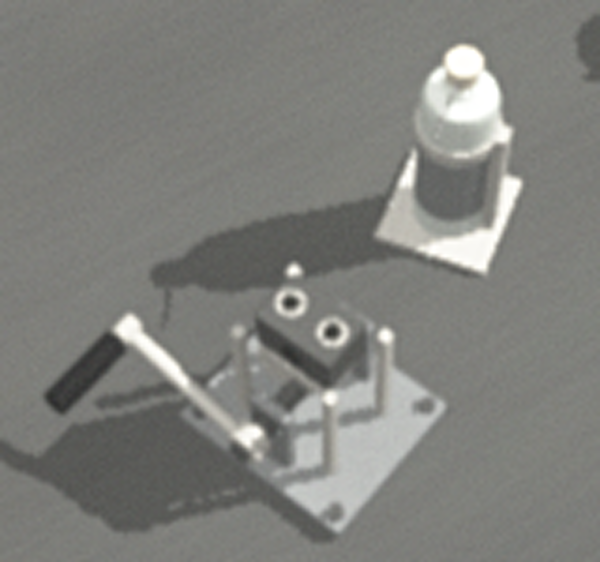

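The crops show the base plate corners, the cap at a(93,335)/b(466,60) and the grip at a(693,318)/b(86,371).

Run:
```python
from h import *
A=lambda x,y:((x+.5)/4.8+235-.5,(y+.5)/4.8+180-.5)
B=lambda x,y:((x+.5)/3.75+240-.5,(y+.5)/3.75+170-.5)
print('cap',meet(('top',*A(93,335)),('scene',*B(466,60))),onz('top',*A(93,335),.2))
print('grip',meet(('top',*A(693,318)),('scene',*B(86,371))))
c=np.array([onz('top',*A(*p),.014) for p in[(305,135),(503,77),(578,303),(378,368)]])
f=c.mean(0); print(c,f)
# fixture: c0=+x+y, c1=+x-y, c2=-x-y, c3=-x+y
x=(c[0]+c[1]-c[2]-c[3])[:2]; yv=(c[0]+c[3]-c[1]-c[2])[:2]
print(np.linalg.norm(x)/2,np.linalg.norm(yv)/2)
yaw=np.arctan2(x[1],x[0]); yaw2=np.arctan2(-yv[0],yv[1]); print('yaw',yaw,yaw2)
w=(yaw+yaw2)/2; M=np.array([[np.cos(w),-np.sin(w)],[np.sin(w),np.cos(w)]])
for q,z in(((-.109,-.112),.111),((0,-.112),.19)): print(f[:2]+M@q,z)
g=onz('top',*A(693,318),.111);print(g)
```

```text
cap (array([0.49390457, 0.1559916 , 0.19927174]), np.float64(0.002502861493554739)) [0.49323558 0.15478154 0.2       ]
grip (array([ 0.52015148, -0.17130613,  0.10990115]), np.float64(0.0018331201308615483))
[[ 0.63786492  0.05358767  0.014     ]
 [ 0.67620645 -0.06578735  0.014     ]
 [ 0.53882801 -0.11308823  0.014     ]
 [ 0.49706826  0.00608566  0.014     ]] [ 0.58749191 -0.02980056  0.014     ]
0.14694299711846576 0.12581911201750046
yaw 0.32845805645575843 0.3239559669006322
[ 0.52013073 -0.17082351] 0.111
[ 0.62338258 -0.1358942 ] 0.19
[ 0.51969855 -0.17205133  0.111     ]
```

>>> {"api": "move_arm", "payload": {"moves": [[0,[0,0,-0.01],[0,0,-0.12]],[0,[0,0,-0.01],[0,0,-0.12]],[0,[0,0,-0.01],[0,0,-0.12]],[0,[0,0,-0.01],[0,0,-0.12]],[0,[0,0,-0.01],[0,0,-0.12]],[0,[0,0,0],[0,0,-0.12]],[0,[0,0,0],[0,0,-0.12]],[0,[0,0,0],[0,0,-0.12]],[0,[0,0,0],[0,0,-0.12]],[0,[0,0,0],[0,0,-0.12]]]}}

```text
time: 0.93
eef_pos: [0.2319, -0.6335, 0.2804]
tcp_rot: [0.712, 0.702, 0.0, -0.001]
contact_force: [-0.4, -0.7, -0.0]
opening: 0.0
finger_force: 0.0
```

>>> {"api": "move_arm", "payload": {"moves": [[0,[0,0,0],[0,0,-0.115]],[0,[0,0,0],[0,0,-0.115]],[0,[0,0,0],[0,0,-0.116]],[0,[0.023,0.031,0],[0,0,0]],[0,[0.023,0.031,0],[0,0,0]],[0,[0.023,0.031,0],[0,0,0]],[0,[0.023,0.031,0],[0,0,0]],[0,[0.023,0.031,0],[0,0,0]],[0,[0.023,0.031,0],[0,0,0]],[0,[0.023,0.031,0],[0,0,0]]]}}

```text
time: 1.77
eef_pos: [0.3865, -0.4099, 0.2808]
tcp_rot: [0.583, 0.812, 0.0, -0.0]
contact_force: [1.2, 0.2, -0.4]
opening: -0.004
finger_force: 0.0
```

>>> {"api": "move_arm", "payload": {"moves": [[0,[0.0335,0.0189,0],[0,0,0]],[0,[0.0335,0.0189,0],[0,0,0]],[0,[0.0335,0.0189,0],[0,0,0]],[0,[0.0335,0.0189,0],[0,0,0]],[0,[0.0335,0.0189,0],[0,0,0]],[0,[0.0335,0.0189,0],[0,0,0]],[0,[0.0335,0.0189,0],[0,0,0]],[0,[0.0335,0.0189,0],[0,0,0]],[0,[0.0335,0.0189,0],[0,0,0]],[0,[0.0335,0.0189,0],[0,0,0]]]}}

```text
time: 2.6
eef_pos: [0.4574, -0.032, 0.281]
tcp_rot: [0.583, 0.812, -0.0, -0.0]
contact_force: [2.1, 0.1, -0.2]
opening: -0.001
finger_force: 0.0
```

>>> {"api": "move_arm", "payload": {"moves": [[0,[0.0335,0.0189,0],[0,0,0]],[0,[0.0335,0.0189,0],[0,0,0]],[0,[0.0335,0.0189,0],[0,0,0]],[0,[0.0335,0.0189,0],[0,0,0]],[0,[0.0335,0.0189,0],[0,0,0]],[0,[0,0,0],[0,0,0]],[0,[0,0,0],[0,0,0]],[0,[0,0,0],[0,0,0]],[0,[0,0,0],[0,0,0]],[0,[0,0,0],[0,0,0]]]}}

```text
time: 3.43
eef_pos: [0.4936, 0.1537, 0.2812]
tcp_rot: [0.584, 0.812, -0.0, 0.0]
contact_force: [0.6, 0.7, -0.5]
opening: -0.0
finger_force: 0.0
```

Run:
```python
from h import *
s=get_state(); T=np.array(camera_params('wrist')['tool_from_camera']); p=camera_params('wrist')
w=save('wrist','w1'); print(s['eef_pos'],s['qpos'],T.round(3),p['fx'],p['cx'],p['cy'])
Rt=R.from_quat(s['tcp_rot']).as_matrix()
t=Rt.T@(np.array([.4935,.1555,.2])-s['eef_pos']); print('tool delta',t)
c=T[:3,:3].T@(t-T[:3,3]); print('cap px',c[0]/c[2]*p['fx']+p['cx'],c[1]/c[2]*p['fy']+p['cy'])
```

```text
[0.49360813 0.15368913 0.28124198] [ 1.05529582e-01 -1.03320688e-01  1.90379305e+00 -2.45023091e-04
  1.34126447e+00 -2.18324996e-01] [[-0.    -0.956 -0.295  0.076]
 [ 1.    -0.    -0.001  0.   ]
 [ 0.001 -0.295  0.956 -0.143]
 [ 0.     0.     0.     1.   ]] 398.53724484227735 318.87591823875533 237.46273472094524
tool delta [0.0017675  0.00048948 0.08124153]
cap px 319.72205954375227 245.51151294903312
```

View pics/w1.png

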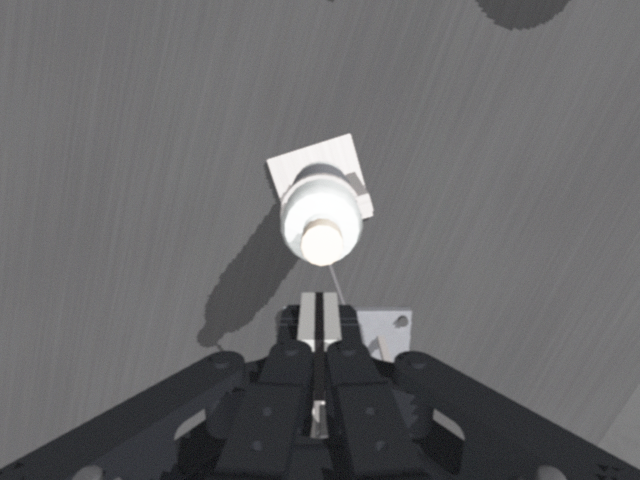

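The cap top appears at about (322,244) against a predicted (320,245.5), so the position agrees to about 1 mm. Descending now.

>>> {"api": "move_arm", "payload": {"moves": [[0,[0.002,0.001,0.02],[0,0,0]],[0,[0,0,0.02],[0,0,0]],[0,[0,0,0.02],[0,0,0]],[0,[0,0,0.01],[0,0,0]],[0,[0,0,0.007],[0,0,0]],[0,[0,0,0.003],[0,0,0]],[0,[0,0,0.002],[0,0,0]],[0,[0,0,0.002],[0,0,0]],[0,[0,0,0.001],[0,0,0]],[0,[0,0,0],[0,0,0]]]}}

```text
time: 4.32
eef_pos: [0.4945, 0.157, 0.1975]
tcp_rot: [0.583, 0.813, 0.0, 0.001]
contact_force: [-2.1, -2.7, 4.0]
opening: -0.001
finger_force: 1.5
```

>>> {"api": "move_arm", "payload": {"moves": [[0,[0,0,0.001],[0,0,0]],[0,[0,0,0.001],[0,0,0]],[0,[0,0,0.001],[0,0,0]],[0,[0,0,0.001],[0,0,0]],[0,[0,0,0.001],[0,0,0]],[0,[0,0,0],[0,0,0]],[0,[0,0,0],[0,0,0]],[0,[0,0,0],[0,0,0]],[0,[0,0,0],[0,0,0]],[0,[0,0,0],[0,0,0]]]}}

```text
time: 5.15
eef_pos: [0.4946, 0.1571, 0.193]
tcp_rot: [0.583, 0.813, 0.0, 0.001]
contact_force: [-2.4, -2.8, 8.4]
opening: 0.004
finger_force: 4.4
```

>>> {"api": "move_arm", "payload": {"moves": [[0,[0,0,0.001],[0,0,0]],[0,[0,0,0.001],[0,0,0]],[0,[0,0,0],[0,0,0]],[0,[0,0,0],[0,0,0]],[0,[0,0,0],[0,0,0]],[0,[0,0,0],[0,0,0]],[0,[0,0,0],[0,0,0]],[0,[0,0,0],[0,0,0]],[0,[0,0,0],[0,0,0]],[0,[0,0,0],[0,0,0]]]}}

```text
time: 5.98
eef_pos: [0.4947, 0.1571, 0.1929]
tcp_rot: [0.583, 0.813, 0.0, 0.001]
contact_force: [-6.1, -2.4, 16.3]
opening: 0.002
finger_force: 7.9
```

>>> {"api": "move_arm", "payload": {"moves": [[0,[0,0,-0.01],[0,0,0]],[0,[0,0,-0.02],[0,0,0]],[0,[0,0,-0.03],[0,0,0]],[0,[0,0,-0.03],[0,0,0]],[0,[-0.03,-0.009,0],[0,0,0]],[0,[-0.0365,-0.009,0],[0,0,0]],[0,[-0.0365,-0.009,0],[0,0,0]],[0,[-0.0365,-0.009,0],[0,0,0]],[0,[-0.0365,-0.009,0],[0,0,0]],[0,[-0.0365,-0.009,0],[0,0,0]]]}}

```text
time: 6.82
eef_pos: [0.5106, -0.0625, 0.2784]
tcp_rot: [0.583, 0.813, 0.001, -0.0]
contact_force: [0.5, -0.0, 0.1]
opening: -0.003
finger_force: 0.0
```

>>> {"api": "move_arm", "payload": {"moves": [[0.6,[-0.0365,-0.009,0],[0,0,0]],[0.6,[-0.0365,-0.009,0],[0,0,0]],[0.6,[-0.0365,-0.0095,0],[0,0,0]],[0.6,[0,0,0.02],[0,0,0]],[0.6,[0,0,0.02],[0,0,0]],[0.6,[0,0,0.02],[0,0,0]],[0.6,[0,0,0],[0,0,0]],[0.6,[0,0,0],[0,0,0]],[0.6,[0,0,0],[0,0,0]],[0.6,[0,0,0],[0,0,0]]]}}

```text
time: 7.65
eef_pos: [0.5208, -0.174, 0.221]
tcp_rot: [0.583, 0.813, 0.0, 0.001]
contact_force: [0.1, 0.1, 0.9]
opening: 0.601
finger_force: 0.0
```

Run:
```python
from h import *
s=get_state(); p=camera_params('wrist'); T=np.array(p['tool_from_camera'])
w=save('wrist','w2'); print(s['eef_pos'],s['opening'],s['contact_force'])
Rt=R.from_quat(s['tcp_rot']).as_matrix()
e=np.array([.320,-.947,0])
for g in (np.array([.520,-.1715,.111]),np.array([.520,-.1715,.111])+.032*e,np.array([.520,-.1715,.111])-.032*e):
    t=Rt.T@(g-s['eef_pos']); c=T[:3,:3].T@(t-T[:3,3]); print('tool delta',t,'px',c[0]/c[2]*p['fx']+p['cx'],c[1]/c[2]*p['fy']+p['cy'])
```

```text
[ 0.52080676 -0.17403841  0.22102775] 0.6007130036618431 [0.09484606 0.06323261 0.86363172]
tool delta [ 0.00288344 -0.00019845  0.11002203] px 318.6163891381254 230.2333565253177
tool delta [-0.02910383 -0.00021668  0.11008606] px 318.6146318711349 275.1002064362074
tool delta [ 0.03487072 -0.00018023  0.109958  ] px 318.6182777267697 182.013579048492
```

View pics/w2.png

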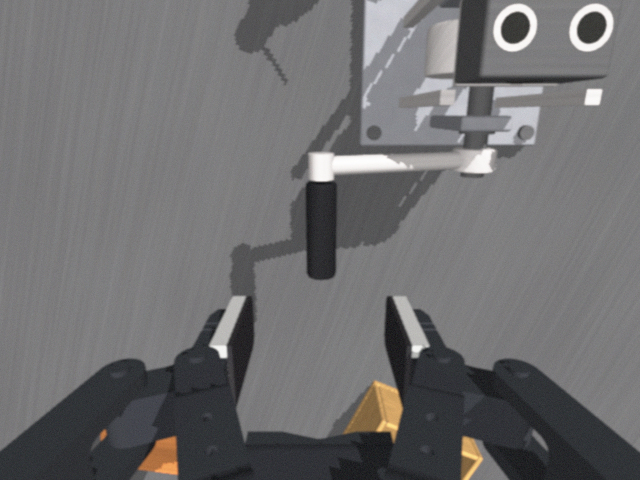

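The wrist view shows the sleeve centred at (321,230), between rows 180 and 278, and aligned with the fingers as predicted. Next: descend, then close.

>>> {"api": "move_arm", "payload": {"moves": [[0.6,[0,0.001,0.02],[0,0,0]],[0.6,[0,0,0.025],[0,0,0]],[0.6,[0,0,0.025],[0,0,0]],[0.6,[0,0,0.025],[0,0,0]],[0.6,[0,0,0.02],[0,0,0]],[0.6,[0,0,0.013],[0,0,0]],[0.6,[0,0,0.003],[0,0,0]],[0.6,[0,0,0],[0,0,0]],[0.6,[0,0,0],[0,0,0]],[0.6,[0,0,0],[0,0,0]]]}}

```text
time: 8.53
eef_pos: [0.5221, -0.1743, 0.0903]
tcp_rot: [0.583, 0.813, 0.0, 0.002]
contact_force: [0.3, 0.1, 0.3]
opening: 0.602
finger_force: 0.0
```

>>> {"api": "move_arm", "payload": {"moves": [[0,[0,0,0],[0,0,0]],[0,[0,0,0],[0,0,0]],[0,[0,0,0],[0,0,0]],[0,[0,0,0],[0,0,0]],[0,[0,0,0],[0,0,0]],[0,[0,0,0],[0,0,0]],[0,[0,0,0],[0,0,0]],[0,[0,0,0],[0,0,0]],[0,[0,0,0],[0,0,0]],[0,[0,0,0],[0,0,0]]], "grip_force": 40}}

```text
time: 9.37
eef_pos: [0.5221, -0.1737, 0.0893]
tcp_rot: [0.583, 0.812, 0.001, 0.002]
contact_force: [3.7, 2.9, 3.0]
opening: 0.224
finger_force: 39.1
```

>>> {"api": "move_arm", "payload": {"moves": [[0,[0,0.0024,-0.0067],[0,0,0]],[0,[0,0.0029,-0.0066],[0,0,0]],[0,[0,0.0033,-0.0064],[0,0,0]],[0,[0,0.0037,-0.0061],[0,0,0]],[0,[0,0.0041,-0.0059],[0,0,0]],[0,[0,0.0044,-0.0057],[0,0,0]],[0,[0,0.0048,-0.0054],[0,0,0]],[0,[0,0.0051,-0.005],[0,0,0]],[0,[0,0.0054,-0.0047],[0,0,0]],[0,[0,0.0057,-0.0045],[0,0,0]]]}}

```text
time: 10.2
eef_pos: [0.5594, -0.1608, 0.1452]
tcp_rot: [0.583, 0.813, -0.002, -0.001]
contact_force: [0.4, -5.9, -4.3]
opening: 0.222
finger_force: 39.4
```

>>> {"api": "move_arm", "payload": {"moves": [[0,[0,0.006,-0.004],[0,0,0]],[0,[0,0.0062,-0.0036],[0,0,0]],[0,[0,0.0064,-0.0033],[0,0,0]],[0,[0,0.0066,-0.0028],[0,0,0]],[0,[0,0.0068,-0.0024],[0,0,0]],[0,[0,0.0068,-0.002],[0,0,0]],[0,[0,0.007,-0.0015],[0,0,0]],[0,[0,0.0072,-0.0012],[0,0,0]],[0,[0,0.0072,-0.0007],[0,0,0]],[0,[0,0.0071,-0.0002],[0,0,0]]]}}

```text
time: 11.03
eef_pos: [0.6232, -0.1392, 0.1686]
tcp_rot: [0.583, 0.813, -0.002, -0.002]
contact_force: [-5.2, -3.4, 2.9]
opening: 0.219
finger_force: 40.1
```

>>> {"api": "move_arm", "payload": {"moves": [[0,[0,0,0],[0,0,0]],[0,[0,0,0],[0,0,0]],[0,[0,0,0],[0,0,0]],[0,[0,0,0],[0,0,0]],[0,[0,0,0],[0,0,0]],[0,[0,0,0],[0,0,0]],[0,[0,0,0],[0,0,0]],[0,[0,0,0],[0,0,0]],[0,[0,0,0],[0,0,0]],[0,[0,0,0],[0,0,0]]]}}

```text
time: 11.87
eef_pos: [0.6239, -0.1391, 0.1686]
tcp_rot: [0.583, 0.812, -0.0, 0.0]
contact_force: [-4.1, -2.6, 5.8]
opening: 0.221
finger_force: 40.4
```

Run:
```python
from h import *
s=get_state(); print(s['eef_pos'],s['contact_force'],s['opening'],s['finger_force'],np.abs(s['dq']).max())
d=s['eef_pos'][:2]-np.array([.6234,-.1359]); print('fixture x offset',d@[.947,.320],'y',d@[-.32,.947])
w=save('wrist','w3'); im=save('scene','s3')[130:310,200:420]
a=cv2.resize(im,None,fx=2,fy=2)[:,:,::-1]; out=np.zeros((480,1080,3),np.uint8)
b=cv2.resize(w[:,:,::-1],(480,360)); o=np.hstack([b[:, :],cv2.resize(a,(320,262)) if 0 else np.vstack([cv2.resize(a,(320,262)),np.zeros((98,320,3),np.uint8)])])
cv2.imwrite('pics/m3.png',o)
```

```text
[ 0.62386657 -0.13907146  0.1686016 ] [-4.05311742 -2.60935402  5.84384952] 0.22104374542611135 40.3568959236145 0.0010659657796632741
fixture x offset -0.0005730224454595675 y -0.0031526749649765703
```

View pics/m3.png

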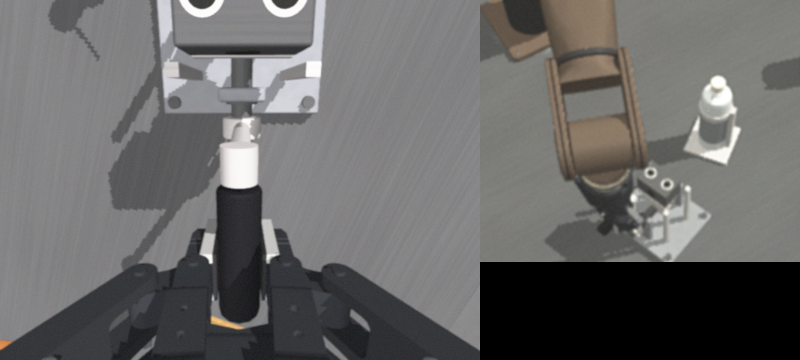

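The wrist view shows the lever end (239,165) in line with the shaft (242,85), so the lever stands upright. The sleeve is between the pads, the block is clear and raised, and the cap is up. The reaction of about 4.7 N matches the 5 N spring at the top.

```bash
python3 -c "
from plant import *
print(sign_off())"
```

```text
the job is handed in; nothing more can be done
None
```

I pressed the nozzle cap to its stop and let it spring back, raised the lever to straight up, and handed the job in at about 12 s with the fingers still holding it at 40 N; no verdict was returned.

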